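# Pen the calibration weight and latch the gate

## Robot

A 6-joint arm with a two-finger parallel gripper is mounted at the origin on the work surface; the furniture and walls round the work are solid. World frame = base frame: x ahead of the robot, y to its left, z up, the work surface at z = 0. Lengths are in m, angles in rad, forces in N, time in s.
With the tool pointing down it reaches from about 0.25 to 0.775 m from the base axis. Payload 4 kg.
Tool frame: the origin (TCP) lies at the very end of the fingers, on their centre line; the grasp point (between the pads) lies 19 mm behind it; z points along the fingers, y is the direction in which the jaws open and shut (so a half turn about z gives the same grasp; the last joint's range is limited). The gripper opens to 94 mm and grips with 3 to 60 N. Pads are 16 mm wide; open, the fingers measure 119 mm over their backs; the gripper's body (75 mm by 177 mm) begins 78 mm behind the grasp point.
Start: joints at [1.246, 0.087, 1.371, -0, 1.684, -0.103], TCP at [0.121, 0.537, 0.206] pointing down, gripper open.
Joint ranges: [-3.1, 3.1], [-0.76, 2.03], [0.27, 2.55], [-1.08, 4.22], [0.17, 2.65], [-2.57, 2.57]. Speed limits (rad/s): [2.79, 2.79, 3.14, 3.14, 3.14, 3.14].

## Interface

Orientations are given as [roll, pitch, yaw] about the fixed x, y, z axes, in that order (R = Rz(yaw) Ry(pitch) Rx(roll)).
In Python, from bench import robot, snapshot, calibration gives the robot as it stands. The module is installed in compiled form; this text tells all that it offers.
- The arm moves only by the tool servo_tool, never from a script. Its argument "series" is text: rows parted by semicolons, each of 5 numbers parted by spaces: the closure, from -1 (fully open) to 1 (shut), then the shift along the tool's x, y, z in cm, then the turn about the tool's z in rad. A call has 1 to 20 rows; each row is the pose to reach, as a shift and turn from the pose commanded when the call began, along the tool's axes at that moment; what a row does not reach only later rows make up. A row lasts 1/12 s, in which the tool goes at most 41.7 mm and 7.16 degrees, less where a joint would pass 70% of its speed; a pose out of reach is approached as far as the arm can. A call with a gripper value outside its range is refused whole. The fingers move at their own pace and stop on an object; the grip force is fixed at half the most. Time passes only in rows, so rows that repeat a pose let the fingers close. It gives the time, the measured TCP pose, the force and the opening at its end, in the units of the state.
- robot.get_obs(): the state, without advancing time (a new reading comes with each control period).
- snapshot(name): name is "side" or "top"; returns (picture, depth): 384x512x3 uint8, red, green, blue; 384x512 float32, m along the optical axis (not along the pixel's ray), 0 where there is no reading.
- calibration(name): a dict with "fx", "fy", "cx", "cy" (pixels), "rvec" (rotation vector, rad) and "tvec" (3), from world to camera coordinates, as OpenCV has them. Camera axes: x right, y down, z forward; pixel columns grow to the right and rows downward; lengths in m; the calibration is good to about 2 mm. A picture is of the moment at which its call begins. calibration takes no time and is no camera call.
- robot.close_job(): hands the job in, once; it reports no verdict.
The state is a dict: "time": time; "joint_positions": joint angles; "qvel": joint speeds; "joint_torque": joint torques, N m; "tool_pos": TCP position; "ee_rot": TCP orientation; "wrist_force": force on the tool from outside, world axes, zero at the start; "wrist_torque": the same for the moment, N m; "width": finger opening in m.
Only numpy, scipy, OpenCV 4.12 (cv2) and the standard library are available. Lean on these libraries where they do the work, as an engineer would, in place of code of your own. Each camera call takes 0.05 s, during which the arm holds its last target. There are 200 camera calls.

## Task

Stand the steel calibration weight upright on the round rubber pad inside the open-topped weight bay, setting it down rather than dropping it, and let go. Then push the bay's blue gate shut until its sprung tongue rides over the strike roller and snaps in behind it, so that the gate stays latched when you let go. Do not slam the gate, do not press on the bay or gate with more than 16 N, and leave the oil bottle and the steel ring where they are.

Things in the scene. Friction and masses are not known exactly. Their poses are not given: they have to be found in the camera images.
- bay: Fixed open-topped pen of bare aluminium, 170 deep (x) x 188 wide (y) x 92 mm high, 4 mm walls on the far side (+x) and both sides (y = +-92 mm); the near (-x) side is open and is closed by the gate. Origin under the centre of its floor at worktop height; x points into the pen from the gate, z up. Inner width 180 mm.
- pad (a point): Centre of the top of the round black rubber pad, 64 mm across, 6 mm above the worktop, in the middle of the bay's floor.
- gate_hinge (a point): Point on the gate's vertical hinge axis, 55 mm above the worktop, at the near left corner of the bay (bay x = -85, y = +85 mm). Turns with the gate: from here the gate's panel runs along this frame's -y and its outer face looks to this frame's -x.
- gate_push (a point): Centre of the black rubber push plate (30 wide x 60 mm high) on the gate's outer face, 128 mm from the hinge axis and 55 mm above the worktop. Turns with the gate; its -x axis points out of the face. The panel is 6 mm thick, 160 mm long from the hinge axis, from 14 to 92 mm above the worktop.
- gate (a joint): Gate angle, rad: 0 is square across the bay's front; positive is open, towards the robot; it closes anticlockwise seen from above. Hinge drag is under 1 N at the push plate and the gate stays where left. The tongue meets the roller at 0.03 to 0.20; latched, the gate rests about 0.105 further in, at -0.08 to +0.08, as the strike is set; a hard stop follows 1 to 3 mm (at the strike) further on.
- tongue (a joint): Brass latch tongue, m: 0 is fully out (16 mm past the gate's free edge), larger is pressed back into the gate, to 0.0145. Inner side slopes 45 degrees, outer side is square. The roller presses it back 12 mm, for a push of 6 to 12 N on the plate that drops as it snaps out behind; a buffer then holds the gate against the roller. Over 1.5 mm it is not latched.
- weight: Steel calibration weight, a 33 mm cylinder with a narrower neck and rounded knob on top, 98 mm tall, about 0.4 kg, standing upright on the worktop. Origin at the centre of its underside, z up along it.
- bottle: White plastic oil bottle with red spout, 46 mm across, 119 mm tall, standing; leave alone. Origin at the centre of its underside.
- ring: Flat steel ring gauge, 54 mm across, 18 mm high, lying; leave alone. Origin at the centre of its underside.
- strike_mid (a point): Mean place of the strike roller (turns freely, vertical, 6 mm thick, 60 to 80 mm above the worktop) on its dark steel post, 96 mm high, at the bay's near right corner; the point is at bay x = -85, y = -82, z = 70 mm. Strike, buffer and hard stop sit together up to 13 mm nearer or farther along the bay's x, set differently each time: not measured, only felt or seen.
- buffer (a joint): Travel of the small black rubber buffer plunger under the strike roller, m: 0 untouched, larger as the gate's inner face presses it in. It is touched only in the last 3 to 5 mm before the gate is home; latched, it rests 2 to 4.5 mm pressed in (3 to 7 N, holding the gate back against the roller).
Not all that is in view belongs to the job. Leave any brown or yellow look-alike of the weight alone.

How it is judged:
On the way, in this order (a step that is already met when the one before it is completed fails the run):
1. the weight stands upright on the pad in the bay, let go, with the gate still open (horizontal distance between weight and pad below 0.02 m and height (world z) of weight below 0.01 m and angle between weight's own z axis and vertical below 0.1 rad and linear speed of weight below 0.02 m/s and contact force between each of the arm, the fingers and weight below 0.1 N and value of joint gate above 0.3 rad), for 0.2 s.
2. the tongue is pressed back by the strike roller as the gate closes (value of joint tongue above 0.006 m and value of joint gate below 0.25 rad).
3. the tongue has snapped out behind the roller (value of joint tongue below 0.0015 m and value of joint buffer above 0.0006 m), for 0.2 s.
At the end, for the whole second after the job is handed in: The gate stays latched: the tongue out again to within 1.5 mm behind the roller with the gate still pressing the buffer in (over 0.6 mm); the weight stands at rest and upright (within 0.1 rad) on the pad, its axis within 20 mm of the pad's centre (all of step 3 and horizontal distance between weight and pad below 0.02 m and height (world z) of weight below 0.01 m and angle between weight's own z axis and vertical below 0.1 rad and linear speed of weight below 0.02 m/s); the robot touches nothing.
It fails at once if the robot presses on the bay or its gate with more than 16 N (contact force between any of the fingers, the arm and bay above 16 N).
It fails at once if the gate is slammed: swinging shut faster than 3 rad/s before the tongue meets the strike (value of joint gate above 0.22 rad and velocity of joint gate below -3 rad/s).
It fails at once if the weight is dropped into the bay: faster than 0.5 m/s just over the pad (horizontal distance between weight and pad below 0.06 m and height (world z) of weight below 0.05 m and linear speed of weight above 0.5 m/s).
It fails at once if the oil bottle or the ring is moved more than 30 mm (distance of any of bottle, ring from where it was at the start of the episode above 0.03 m).
It also fails if it takes over 72 s, if anything falls off the work surface, if the arm or the gripper's body presses on something with over 40 N, if the wrist force passes 120 N, or if a joint passes its speed limit or range.

## Working session

There is one attempt and no reset: what is moved stays moved. The work goes in short steps, Python scripts to look and compute and a tool call to move; the robot and the scene stay as the last step left them, time stands still between calls to the robot, and variables do not carry over. Pictures are saved under pics/ and viewed, about 8 in all and at most 12, crops included, and the job is handed in when it is done.

Besides the shell and the picture viewer there is one more tool, called after "Emit:" in YAML: its name, and indented under it one key for each argument. servo_tool: Moves the arm, as the interface text tells. Its arguments: {"type":"object","properties":{"series":{"type":"string"}},"required":["series"]}

```bash
mkdir -p pics
cat > h.py <<'E'
import numpy as np, cv2
from bench import robot, snapshot, calibration
def cam(n):
    c=calibration(n); K=np.array([[c['fx'],0,c['cx']],[0,c['fy'],c['cy']],[0,0,1]],float)
    return K,cv2.Rodrigues(np.array(c['rvec'],float))[0],np.array(c['tvec'],float).ravel()
def ray(n,u,v,z):
    K,R,t=cam(n); d=R.T@np.linalg.solve(K,[u,v,1]); o=-R.T@t
    return o+d*(z-o[2])/d[2]
def cloud(n,dep):
    K,R,t=cam(n); v,u=np.mgrid[:384,:512]
    p=np.stack([(u-K[0,2])/K[0,0]*dep,(v-K[1,2])/K[1,1]*dep,dep],-1)
    return (p-t)@R
def proj(n,p):
    K,R,t=cam(n); q=K@(R@np.array(p,float)+t); return q[:2]/q[2]
E
python3 - <<'E'
from h import *
for n in('side','top'):
    p,d=snapshot(n); np.savez('%s0.npz'%n,p=p,d=d)
    cv2.imwrite('pics/%s0.png'%n,p[...,::-1]); K,R,t=cam(n); print(n,-R.T@t,K[0,0],R[2])
o=robot.get_obs(); print(o)
E
```

```text
side [0.49742587 0.7421905  0.50023406] 388.27836049390083 [ 0.02300254 -0.8635545  -0.50373059]
top [0.3988     0.00884834 0.90704578] 366.30451869471466 [ 0.15121767 -0.02393465 -0.98821068]
{'time': 0.1, 'joint_positions': array([ 1.24591666e+00,  8.78951134e-02,  1.37206941e+00, -3.48540460e-05,
        1.68360843e+00, -1.03119853e-01]), 'qvel': array([ 0.00067127, -0.00195453, -0.00348353, -0.00202472,  0.00058082,
        0.00091208]), 'joint_torque': array([ 2.42180118e-03, -3.41249156e+01, -3.03302836e+01,  7.19700172e-02,
        3.04517196e-02, -8.09681478e-05]), 'tool_pos': array([0.12084132, 0.53606102, 0.20443067]), 'ee_rot': array([-3.13961932e+00, -1.69389417e-04,  2.91982879e+00]), 'wrist_force': array([-0.42974408, -0.06813094,  0.91746289]), 'wrist_torque': array([0.04876273, 0.00463241, 0.04451357]), 'width': 0.09383083204938306}
```

View pics/top0.png

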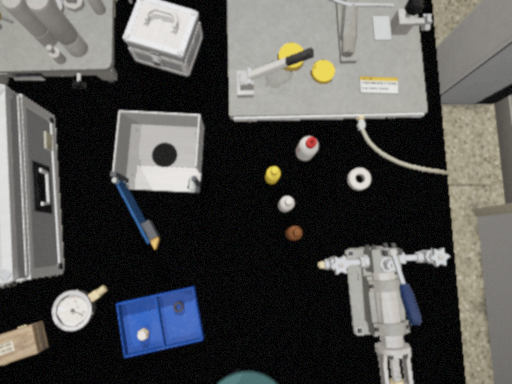

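View pics/side0.png

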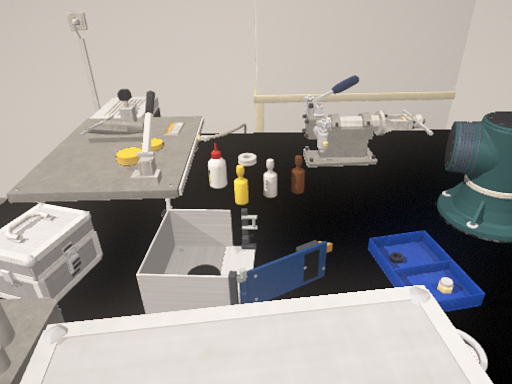

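Candidates for the weight (top view): the grey-white one at (286,203), yellow at (273,175), brown at (294,233), and the red-spouted oil bottle at (307,148). By its description the weight is the grey one. The ring is at (359,179), the bay centre is about (160,152), and the gate hinge is about (120,182) with its tip at (152,240).

Run:
```python
from h import *
T=np.load('top0.npz');S=np.load('side0.npz')
P=cloud('top',T['d']);Q=cloud('side',S['d'])
for nm,(u,v) in dict(weight=(286,203),yel=(273,175),brown=(294,233),bottle=(307,148),ring=(359,170),pad=(164,154),gatetip=(150,233),hinge=(120,183)).items(): print(nm,P[v,u].round(3), T['p'][v,u])
print('tcp px',proj('top',[.121,.537,.206]),proj('side',[.121,.537,.206]))
# objects: points z>0.01 near weight
for nm,C in(('top',P),('side',Q)):
    w=P[203,286]; m=(np.hypot(C[...,0]-w[0],C[...,1]-w[1])<.035)&(C[...,2]>.008)&(C[...,2]<.2)
    q=C[m]; print(nm,len(q),q.max(0).round(4),q.min(0).round(4),np.median(q,0).round(4))
    for a,b in((.01,.03),(.03,.06),(.06,.08),(.08,.11)):
        k=q[(q[:,2]>a)&(q[:,2]<b)]
        if len(k)>3: print(a,b,len(k),k.min(0).round(4),k.max(0).round(4))
# pad: black ellipse
g=T['p'].astype(int).sum(-1); m=np.zeros_like(g,np.uint8); m[130:180,135:195]=(g[130:180,135:195]<120)
n,l,st,c=cv2.connectedComponentsWithStats(m); i=1+np.argmax(st[1:,4]); print('pad',st[i],c[i],ray('top',*c[i],.006))
# blue gate top points
hsv=cv2.cvtColor(T['p'],cv2.COLOR_RGB2HSV); b=(cv2.inRange(hsv,(100,100,40),(125,255,255))>0)
b[260:]=0
b[:, 200:]=0
q=P[b]; q=q[(q[:,2]>.075)&(q[:,2]<.11)]; print(len(q),q.min(0),q.max(0))
l=cv2.fitLine(q[:,:2].astype(np.float32),cv2.DIST_HUBER,0,.01,.01).ravel(); print('gate line',l)
# bay wall tops
q=P[(P[...,2]>.085)&(P[...,2]<.1)&(P[...,0]>.33)&(P[...,0]<.62)&(P[...,1]>.05)&(P[...,1]<.4)]
print(q.min(0),q.max(0))
cr=np.hstack([cv2.resize(T['p'][100:260,90:250],(400,400)),cv2.resize(T['p'][130:250,250:370],(400,400))])
cv2.imwrite('pics/crop0.png',cr[...,::-1])
```

```text
weight [ 0.486 -0.09   0.094] [186 181 174]
yel [ 0.555 -0.064  0.065] [184 162  65]
brown [ 0.42  -0.106  0.096] [120  78  51]
bottle [ 0.618 -0.144  0.075] [185 174 168]
ring [ 0.576 -0.283  0.018] [225 221 214]
pad [0.621 0.205 0.003] [37 38 37]
gatetip [0.422 0.213 0.084] [110 113 116]
hinge [0.536 0.288 0.072] [30 56 83]
tcp px [-60.85335686 406.02065228] [730.72444544 369.38321636]
top 190 [ 0.5066 -0.0793  0.1002] [ 0.4754 -0.1107  0.0095] [ 0.4877 -0.0915  0.0611]
0.01 0.03 15 [ 0.4754 -0.1041  0.0108] [ 0.4949 -0.0796  0.0298]
0.03 0.06 60 [ 0.4754 -0.1107  0.0333] [ 0.5066 -0.0793  0.06  ]
0.06 0.08 54 [ 0.4779 -0.1103  0.06  ] [ 0.5063 -0.0796  0.079 ]
0.08 0.11 60 [ 0.4823 -0.1038  0.0801] [ 0.4998 -0.0869  0.1002]
side 401 [ 0.5067 -0.0792  0.0993] [ 0.4742 -0.1095  0.0082] [ 0.4895 -0.0877  0.0493]
0.01 0.03 95 [ 0.4744 -0.097   0.0104] [ 0.5067 -0.0792  0.0296]
0.03 0.06 162 [ 0.4742 -0.1095  0.0304] [ 0.5065 -0.0797  0.06  ]
0.06 0.08 67 [ 0.4766 -0.1061  0.06  ] [ 0.5036 -0.0844  0.0798]
0.08 0.11 67 [ 0.4815 -0.1045  0.0802] [ 0.4985 -0.0872  0.0993]
pad [154 145  21  20 315] [164.06666667 154.34920635] [0.61944319 0.20377486 0.006     ]
274 [0.39967777 0.21333322 0.07525395] [0.54138599 0.29027597 0.09566156]
gate line [0.87291926 0.48786467 0.4884604  0.2624509 ]
[0.39968234 0.11062334 0.08501066] [0.61962361 0.30372947 0.09999588]
```

View pics/crop0.png

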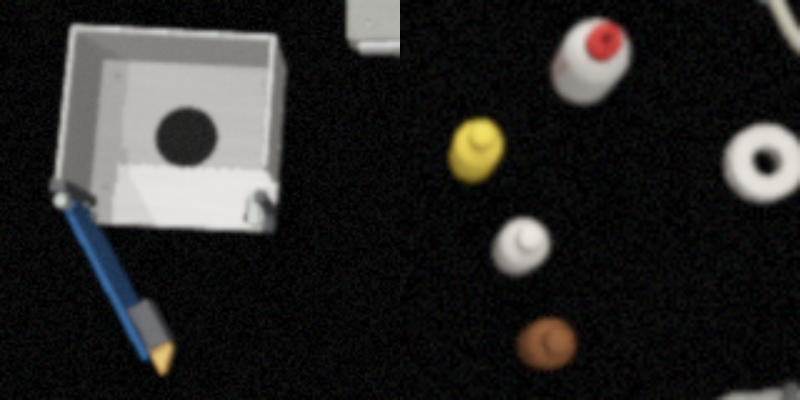

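The close crop confirms it: the grey-white cylinder with a knob measures 33 mm across and 98 mm tall, centred at about (0.4905, -0.0955). Next I'll fit the bay's orientation, refine the hinge, and check clearance along the path.

```bash
cat >> h.py <<'E'
def move(target,yaw=None):
    """shift in tool cm + turn from the measured pose to the target"""
    from scipy.spatial.transform import Rotation as Ro
    o=robot.get_obs(); R=Ro.from_euler('xyz',o['ee_rot']).as_matrix()
    s=R.T@(np.array(target)-o['tool_pos'])*100
    tr=0 if yaw is None else -((yaw-o['ee_rot'][2]+np.pi)%(2*np.pi)-np.pi)
    return s.round(2),round(tr,3)
E
python3 - <<'E'
from h import *
T=np.load('top0.npz');P=cloud('top',T['d'])
X,Y,Z=P[...,0],P[...,1],P[...,2]
fit=lambda m:(m.sum(),cv2.fitLine(P[m][:,:2].astype(np.float32),cv2.DIST_HUBER,0,.01,.01).ravel().round(4))
w=(Z>.086)&(Z<.098)
print('far',fit(w&(X>.69)&(X<.72)&(Y>.12)&(Y<.29)))
print('left',fit(w&(X>.56)&(X<.69)&(Y>.28)&(Y<.32)))
print('right',fit(w&(X>.55)&(X<.69)&(Y>.09)&(Y<.13)))
for (u,v) in [(118,182),(122,186),(195,180),(190,178),(193,184),(60,200),(40,200),(30,130),(145,240),(152,232),(156,243),(75,310),(20,345)]: print(u,v,P[v,u].round(3))
# max height near straight path
a,b=np.array([.121,.537]),np.array([.49,-.0955]); n=np.linalg.norm(b-a); d=(b-a)/n
r=P[...,:2]-a; s=r@d; c=np.abs(r@[-d[1],d[0]]); m=(s>0)&(s<n)&(c<.13)&(T['d']>0); print('path max z',Z[m].max(), P[m][Z[m].argmax()])
print(move([.4905,-.0955,.2],np.pi))
E
```

```text
far (np.int64(177), array([0.0522, 0.9986, 0.6969, 0.2099], dtype=float32))
left (np.int64(144), array([ 0.9985, -0.0552,  0.6154,  0.2952], dtype=float32))
right (np.int64(105), array([ 0.9985, -0.0545,  0.627 ,  0.1112], dtype=float32))
118 182 [0.537 0.289 0.082]
122 186 [0.53  0.285 0.066]
195 180 [0.539 0.114 0.093]
190 178 [0.545 0.127 0.084]
193 184 [0.531 0.12  0.084]
60 200 [ 0.506  0.457 -0.002]
40 200 [0.494 0.452 0.097]
30 130 [0.649 0.477 0.113]
145 240 [0.406 0.221 0.092]
152 232 [0.424 0.208 0.084]
156 243 [0.4   0.2   0.078]
75 310 [0.25  0.388 0.034]
20 345 [0.179 0.498 0.045]
path max z 0.1821641843092261 [0.3279309  0.43978751 0.18216418]
(array([-49.95, -53.48,   0.54]), np.float64(-0.222))
```

Emit:
servo_tool:
  series: "-1 0 0 -8 0; -1 0 0 -8 0; -1 -49.9 -53.5 -8 -0.22; -1 -49.9 -53.5 -8 -0.22; -1 -49.9 -53.5 -8 -0.22; -1 -49.9 -53.5 -8 -0.22; -1 -49.9 -53.5 -8 -0.22; -1 -49.9 -53.5 -8 -0.22; -1 -49.9 -53.5 -8 -0.22; -1 -49.9 -53.5 -8 -0.22; -1 -49.9 -53.5 -8 -0.22; -1 -49.9 -53.5 -8 -0.22; -1 -49.9 -53.5 -8 -0.22; -1 -49.9 -53.5 -8 -0.22; -1 -49.9 -53.5 -8 -0.22; -1 -49.9 -53.5 -8 -0.22; -1 -49.9 -53.5 -8 -0.22; -1 -49.9 -53.5 -8 -0.22; -1 -49.9 -53.5 -8 -0.22; -1 -49.9 -53.5 -8 -0.22"

```text
time: 1.77
tool_pos: [0.491, -0.0989, 0.284]
ee_rot: [-3.141, -0.002, 3.136]
wrist_force: [0.3, -0.7, -0.2]
width: 0.0939
```

Run:
```python
from h import *
print(move([.4905,-.0955,.14],np.pi),robot.get_obs()['joint_positions'])
```

```text
(array([ 0.03,  0.34, 14.4 ]), np.float64(-0.005)) [-3.11258030e-01 -2.34186392e-02  1.33040975e+00 -9.94253388e-04
  1.83622500e+00 -1.87707516e+00]
```

Emit:
servo_tool:
  series: "-1 0 0.3 7 0; -1 0 0.3 14 0; -1 0 0.3 14 0; -1 0 0.3 14 0; -1 0 0.3 14 0; -1 0 0.3 14 0"

```text
time: 2.27
tool_pos: [0.4894, -0.0919, 0.1445]
ee_rot: [3.141, -0.003, 3.14]
wrist_force: [-0.1, 0.1, -0.5]
width: 0.0943
```

Run:
```python
from h import *
print(move([.4905,-.0955,.028],np.pi))
p,d=snapshot('top'); q,d2=snapshot('side')
im=np.hstack([cv2.resize(p[130:260,230:360],(400,400)),cv2.resize(q[90:220,180:310],(400,400))])
cv2.imwrite('pics/pre.png',im[...,::-1])
```

```text
(array([-0.14, -0.37, 11.65]), np.float64(-0.002))
```

View pics/pre.png

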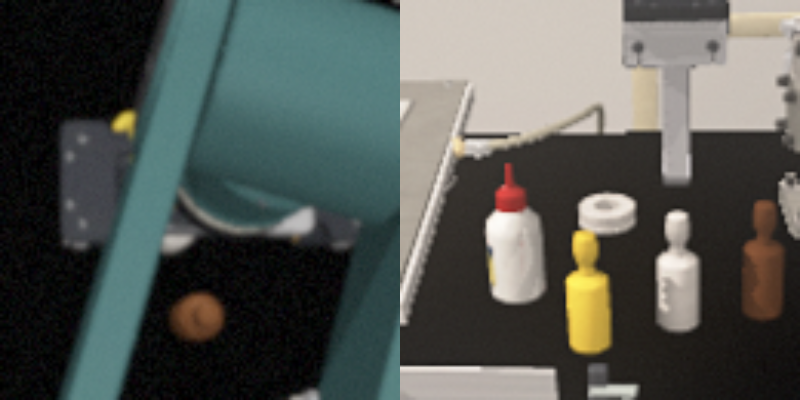

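The side view shows the finger at (677,180) directly above the grey weight at (678,270), with the yellow and brown look-alikes clear on either side. Descending now.

Emit:
servo_tool:
  series: "-1 -0.1 -0.35 3 0; -1 -0.1 -0.35 6 0; -1 -0.1 -0.35 9 0; -1 -0.1 -0.35 11 0; -1 -0.1 -0.35 12 0; -1 -0.1 -0.35 12 0; -1 -0.1 -0.35 12 0; -1 -0.1 -0.35 12 0; 0 -0.1 -0.35 12 0; 0.3 -0.1 -0.35 12 0; 1 -0.1 -0.35 12 0; 1 -0.1 -0.35 12 0; 1 -0.1 -0.35 12 0; 1 -0.1 -0.35 12 0; 1 -0.1 -0.35 12 0; 1 -0.1 -0.35 12 0; 1 -0.1 -0.35 12 0; 1 -0.1 -0.35 12 0; 1 -0.1 -0.35 12 0; 1 -0.1 -0.35 12 0"

```text
time: 4.03
tool_pos: [0.491, -0.0957, 0.0254]
ee_rot: [-3.142, -0.0, 3.14]
wrist_force: [-0.7, -0.4, -0.3]
width: 0.0328
```

Emit:
servo_tool:
  series: "1 0 0 -2 0; 1 0 0 -5 0; 1 0 0 -9 0; 1 0 0 -13 0; 1 0 0 -15 0; 1 0 0 -15 0; 1 0 0 -15 0; 1 0 0 -15 0"

```text
time: 4.7
tool_pos: [0.4892, -0.095, 0.1718]
ee_rot: [3.139, -0.006, 3.14]
wrist_force: [-1.1, -0.2, -6.5]
width: 0.0324
```

Run:
```python
from h import *
o=robot.get_obs(); print(o['tool_pos'],o['width'],o['wrist_force'])
print(move([.617,.2035,.17],np.pi))
q,d=snapshot('side'); cv2.imwrite('pics/lift.png',q[:260,130:390,::-1])
```

```text
[ 0.48922698 -0.0950202   0.17182792] 0.03240068388470696 [-1.11531356 -0.18460008 -6.47633879]
(array([-12.72,  29.87,   0.17]), np.float64(-0.002))
```

View pics/lift.png

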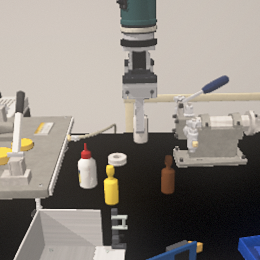

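The weight is lifted upright at (140,130) in this crop, and the look-alikes, bottle and ring haven't moved. Carrying it over the pad.

Emit:
servo_tool:
  series: "1 -1 2 0 0; 1 -2 5 0 0; 1 -3 8 0 0; 1 -4 11 0 0; 1 -5.5 14 0 0; 1 -7 17 0 0; 1 -8.5 20 0 0; 1 -10 23 0 0; 1 -11 26 0 0; 1 -12 28.5 0 0; 1 -12.7 29.5 0 0; 1 -12.7 29.8 0 0; 1 -12.7 29.8 0 0; 1 -12.7 29.8 0 0; 1 -12.7 29.8 0 0; 1 -12.7 29.8 0 0; 1 -12.7 29.8 0 0; 1 -12.7 29.8 0 0"

```text
time: 6.25
tool_pos: [0.6186, 0.2014, 0.1759]
ee_rot: [3.141, 0.001, 3.139]
wrist_force: [-0.3, -0.6, -5.0]
width: 0.0326
```

Run:
```python
from h import *
o=robot.get_obs(); print(o['tool_pos'],o['width'],o['wrist_force'])
print(move([.617,.2035,.045],np.pi))
p,d=snapshot('top');q,d=snapshot('side'); cv2.imwrite('pics/over.png',np.hstack([p[90:260,80:280],q[130:300,110:360]])[...,::-1])
```

```text
[0.61859806 0.20139595 0.17591799] 0.032556200553186684 [-0.26300336 -0.61338183 -4.95989929]
(array([ 0.17,  0.21, 13.09]), np.float64(-0.003))
```

View pics/over.png

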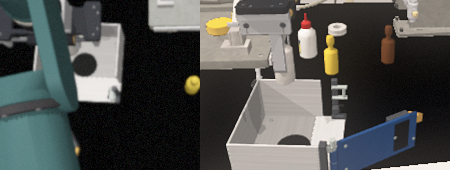

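Emit:
servo_tool:
  series: "1 0.15 0.15 1.5 0; 1 0.15 0.15 3.5 0; 1 0.15 0.15 6 0; 1 0.15 0.15 8.5 0; 1 0.15 0.15 10.5 0; 1 0.15 0.15 12 0; 1 0.15 0.15 13 0; 1 0.15 0.15 13 0; 1 0.15 0.15 13 0; 1 0.15 0.15 13 0; 1 0.15 0.15 13 0; 1 0.15 0.15 13 0"

```text
time: 7.35
tool_pos: [0.6182, 0.2039, 0.0474]
ee_rot: [3.141, 0.003, 3.14]
wrist_force: [0.2, 0.0, -4.9]
width: 0.0325
```

Run:
```python
from h import *
o=robot.get_obs(); print(o['tool_pos'],o['wrist_force'])
print(move([.617,.2035,.0315],np.pi))
for z in(.006,.02): print(proj('side',[.617,.2035,z]),proj('top',[.617,.2035,z]))
```

```text
[0.61824439 0.20392524 0.04740047] [ 2.06624780e-01  2.27297443e-03 -4.91280172e+00]
(array([ 0.13, -0.04,  1.59]), np.float64(-0.002))
[203.10245208 275.77720428] [164.14798215 155.29900501]
[202.38223806 270.00817532] [162.95778447 153.96083369]
```

Emit:
servo_tool:
  series: "1 0.1 0 0.3 0; 1 0.1 0 0.6 0; 1 0.1 0 0.9 0; 1 0.1 0 1.1 0; 1 0.1 0 1.3 0; 1 0.1 0 1.45 0; 1 0.1 0 1.45 0; 1 0.1 0 1.45 0; 1 0.1 0 1.45 0"

```text
time: 8.1
tool_pos: [0.6161, 0.2037, 0.0315]
ee_rot: [3.142, 0.0, 3.14]
wrist_force: [-1.6, -0.4, -2.0]
width: 0.0327
```

Emit:
servo_tool:
  series: "1 0 0 0.07 0; 1 0 0 0.1 0; 1 0 0 0.1 0; 1 0 0 0.1 0"

```text
time: 8.43
tool_pos: [0.6162, 0.2037, 0.0314]
ee_rot: [3.141, 0.001, 3.14]
wrist_force: [-5.2, -0.7, 5.6]
width: 0.0325
```

Contact with the pad is felt. Releasing.

Emit:
servo_tool:
  series: "0.2 0 0 0 0; 0 0 0 0 0; -0.2 0 0 0 0; -0.5 0 0 0 0; -0.6 0 0 0 0; -0.6 0 0 0 0; -0.6 0 0 0 0; -0.6 0 0 0 0; -0.6 0 0 0 0; -0.6 0 0 0 0; -0.6 0 0 -1 0; -0.6 0 0 -3 0; -0.6 0 0 -6 0; -0.6 0 0 -10 0; -0.6 0 0 -14 0; -0.6 0 0 -18 0; -0.6 0 0 -18 0; -0.6 0 0 -18 0; -0.6 0 0 -18 0"

```text
time: 10.02
tool_pos: [0.616, 0.2036, 0.2102]
ee_rot: [3.141, 0.0, 3.14]
wrist_force: [-0.5, -0.5, -0.5]
width: 0.0751
```

Run:
```python
from h import *
o=robot.get_obs(); print(o['tool_pos'],o['wrist_force'],o['width'])
q,d=snapshot('side'); Q=cloud('side',d)
m=(np.hypot(Q[...,0]-.617,Q[...,1]-.2035)<.03)&(Q[...,2]>.02)&(Q[...,2]<.12); k=Q[m]
for a,b in((.05,.065),(.065,.08),(.08,.095),(.095,.12)):
    j=k[(k[:,2]>a)&(k[:,2]<b)]
    if len(j): print(a,len(j),j.min(0).round(4),j.max(0).round(4))
cv2.imwrite('pics/placed.png',cv2.resize(q[170:330,110:360],(750,480))[...,::-1])
# gate line
hsv=cv2.cvtColor(q,cv2.COLOR_RGB2HSV); b=(cv2.inRange(hsv,(100,100,40),(125,255,255))>0); b[:,345:]=0
g=Q[b&(Q[...,2]>.02)&(Q[...,2]<.09)&(Q[...,0]<.56)]; print(len(g),cv2.fitLine(g[:,:2].astype(np.float32),cv2.DIST_HUBER,0,.01,.01).ravel(),g.min(0),g.max(0))
```

```text
[0.61600992 0.20360318 0.21023767] [-0.49284806 -0.53805503 -0.4669631 ] 0.07512466441415852
0.05 152 [0.5981 0.1941 0.0501] [0.6305 0.2197 0.065 ]
0.065 127 [0.6013 0.1904 0.065 ] [0.629  0.2165 0.0788]
0.08 58 [0.6054 0.2018 0.0804] [0.6232 0.2114 0.0947]
0.095 83 [0.6055 0.197  0.0951] [0.6219 0.2114 0.1049]
2064 [0.87086254 0.49152666 0.46975616 0.2565707 ] [0.39719398 0.21360694 0.02004049] [0.54086656 0.29914588 0.08997434]
```

View pics/placed.png

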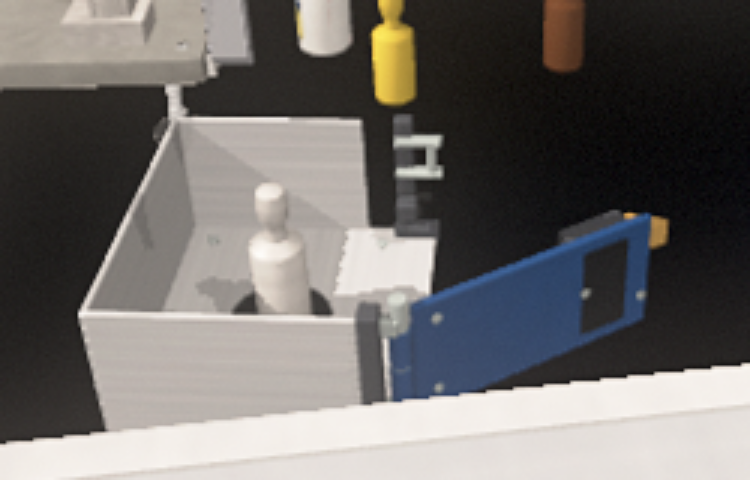

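The weight stands upright on the pad, measured at about (0.614, 0.204) with its top at about 104 mm. The black push plate shows at (605,285) on the gate's outer face, and the gate is open about 1.0 rad. Next I go outside the gate.

```bash
cat >> h.py <<'E'
H=np.array([.5367,.293]); BAY=.0545
def push_pose(th,off,z=.04,r=.128):
    ps=th+BAY; u=np.array([-np.sin(ps),-np.cos(ps)]); n=np.array([-np.cos(ps),np.sin(ps)])
    return [*(H+r*u+off*n),z], np.pi-ps
E
python3 - <<'E'
from h import *
p,y=push_pose(1.003,.045,.2); print(p,y,move(p,y))
E
```

```text
[np.float64(0.40309797127943325), np.float64(0.26934629158569695), 0.2] 2.084092653589793 (array([21.24,  6.55,  0.9 ]), np.float64(1.056))
```

Emit:
servo_tool:
  series: "1 2 0.6 0 0.1; 1 5 1.5 0 0.2; 1 8 2.4 0 0.3; 1 11 3.3 0 0.4; 1 14 4.2 0 0.5; 1 17 5.2 0 0.6; 1 19 6 0 0.7; 1 21 6.5 0 0.8; 1 21.2 6.5 0 0.9; 1 21.2 6.5 0 1; 1 21.2 6.5 0 1.056; 1 21.2 6.5 0 1.056; 1 21.2 6.5 0 1.056; 1 21.2 6.5 4 1.056; 1 21.2 6.5 8 1.056; 1 21.2 6.5 12 1.056; 1 21.2 6.5 15 1.056; 1 21.2 6.5 17 1.056; 1 21.2 6.5 17 1.056; 1 21.2 6.5 17 1.056"

```text
time: 11.73
tool_pos: [0.403, 0.2683, 0.0384]
ee_rot: [-3.137, -0.0, 2.084]
wrist_force: [0.3, 0.4, 0.6]
width: 0.0006
```

Run:
```python
from h import *
o=robot.get_obs(); print(o['tool_pos'],o['ee_rot'],o['wrist_force'],o['width'],o['joint_positions'])
for off in(.045,.02,.013): print(off,move(*push_pose(1.003,off)))
q,d=snapshot('side'); p,_=snapshot('top')
cv2.imwrite('pics/gate.png',np.hstack([cv2.resize(q[170:330,200:360],(400,400)),cv2.resize(p[120:280,80:240],(400,400))])[...,::-1])
```

```text
[0.40300288 0.26830343 0.03837143] [-3.13724047e+00 -2.95513599e-04  2.08440191e+00] [0.34654155 0.44041918 0.56463786] 0.0005543294750592461 [ 4.70123058e-01  4.18116503e-02  1.75944435e+00  1.08817489e-04
  1.34469756e+00 -4.35077981e-02]
0.045 (array([ 0.09,  0.06, -0.16]), np.float64(0.0))
0.02 (array([-2.41,  0.06, -0.16]), np.float64(0.0))
0.013 (array([-3.11,  0.06, -0.16]), np.float64(0.0))
```

View pics/gate.png

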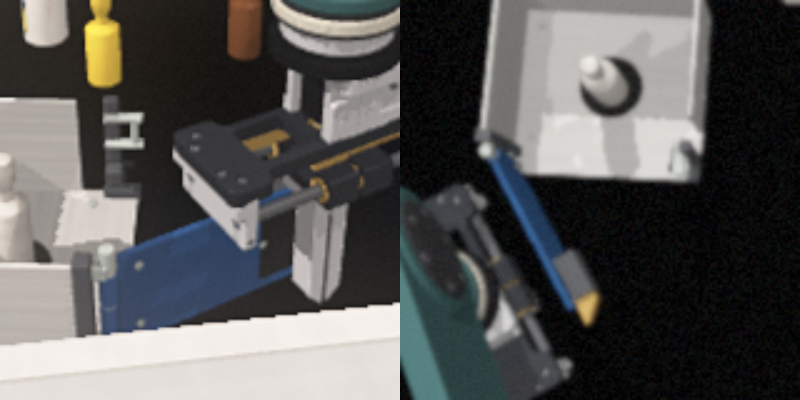

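The closed fingers stand outside the gate, in front of the push plate (side crop (310,270)), and the gate is untouched. Working out the rows for the arc.

Run:
```python
from h import *
seq=[(1.003,.03),(1.003,.02),(1.0,.014)]+[(t,.013) for t in np.r_[.97,.93:.36:-.045]]
rows=[]
for th,off in seq:
    s,t=move(*push_pose(th,off)); rows.append('1 %.1f %.1f %.1f %.2f'%(*s,t))
rows+= [rows[-1]]*3
print(len(rows)); print('; '.join(rows))
```

```text
20
1 -1.4 -0.2 0.1 0.00; 1 -2.4 -0.2 0.1 0.00; 1 -3.0 -0.2 0.1 -0.00; 1 -3.5 -0.2 0.1 -0.03; 1 -4.0 -0.3 0.1 -0.07; 1 -4.6 -0.3 0.1 -0.12; 1 -5.2 -0.2 0.1 -0.16; 1 -5.8 -0.2 0.1 -0.21; 1 -6.3 -0.1 0.1 -0.25; 1 -6.9 -0.0 0.1 -0.30; 1 -7.5 0.1 0.1 -0.34; 1 -8.1 0.2 0.1 -0.39; 1 -8.6 0.4 0.1 -0.43; 1 -9.1 0.6 0.1 -0.48; 1 -9.7 0.8 0.2 -0.52; 1 -10.2 1.1 0.2 -0.57; 1 -10.7 1.4 0.2 -0.61; 1 -10.7 1.4 0.2 -0.61; 1 -10.7 1.4 0.2 -0.61; 1 -10.7 1.4 0.2 -0.61
```

Emit:
servo_tool:
  series: "1 -1.4 0 0 0.00; 1 -2.4 0 0 0.00; 1 -3.0 0 0 -0.00; 1 -3.5 0 0 -0.03; 1 -4.0 -0.1 0 -0.07; 1 -4.6 -0.1 0 -0.12; 1 -5.2 -0.1 0 -0.16; 1 -5.8 -0.1 0 -0.21; 1 -6.3 0 0 -0.25; 1 -6.9 0 0 -0.30; 1 -7.5 0.1 0 -0.34; 1 -8.1 0.2 0 -0.39; 1 -8.6 0.4 0 -0.43; 1 -9.1 0.6 0 -0.48; 1 -9.7 0.8 0 -0.52; 1 -10.2 1.1 0 -0.57; 1 -10.7 1.4 0 -0.61; 1 -10.7 1.4 0 -0.61; 1 -10.7 1.4 0 -0.61"

```text
time: 13.42
tool_pos: [0.4697, 0.1826, 0.0408]
ee_rot: [3.14, 0.001, 2.692]
wrist_force: [-0.2, -0.0, 0.1]
width: 0.0005
```

Run:
```python
from h import *
o=robot.get_obs(); print(o['tool_pos'],o['ee_rot'],o['wrist_force'])
q,d=snapshot('side'); Q=cloud('side',d)
hsv=cv2.cvtColor(q,cv2.COLOR_RGB2HSV); b=(cv2.inRange(hsv,(100,100,40),(125,255,255))>0); b[:,345:]=0
g=Q[b&(Q[...,2]>.02)&(Q[...,2]<.09)&(Q[...,0]<.56)&(Q[...,0]>.38)]; l=cv2.fitLine(g[:,:2].astype(np.float32),cv2.DIST_HUBER,0,.01,.01).ravel(); print(len(g),l,np.arctan2(abs(l[0]),abs(l[1]))-BAY)
np.savez('s1.npz',q=q,d=d)
for th in(.36,.3,.25,.2): print(th,move(*push_pose(th,.013)))
cv2.imwrite('pics/sweep.png',cv2.resize(q[170:330,110:360],(750,480))[...,::-1])
```

```text
[0.46969052 0.18260705 0.0408449 ] [3.14029659e+00 1.03253715e-03 2.69196201e+00] [-0.24964057 -0.04293412  0.10294229]
785 [0.4199491  0.90754765 0.51289815 0.24599928] 0.37888926
0.36 (array([-0.42,  0.02,  0.07]), np.float64(-0.035))
0.3 (array([-1.19, -0.01,  0.07]), np.float64(-0.095))
0.25 (array([-1.84,  0.  ,  0.07]), np.float64(-0.145))
0.2 (array([-2.48,  0.05,  0.07]), np.float64(-0.195))
```

View pics/sweep.png

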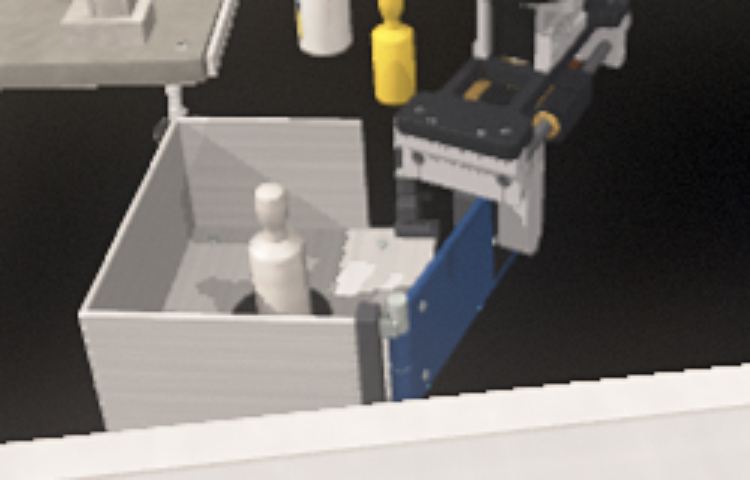

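The gate follows the fingers and is now at about 0.38 rad; the weight is undisturbed. Continuing slowly to just short of the roller.

Emit:
servo_tool:
  series: "1 -0.3 0 0 -0.03; 1 -0.7 0 0 -0.06; 1 -1.1 0 0 -0.09; 1 -1.5 0 0 -0.12; 1 -1.9 0 0 -0.15; 1 -2.2 0 0 -0.18; 1 -2.2 0 0 -0.18; 1 -2.2 0 0 -0.18"

```text
time: 14.13
tool_pos: [0.4887, 0.1733, 0.0402]
ee_rot: [3.141, 0.0, 2.873]
wrist_force: [0.5, -0.1, 0.1]
width: 0.0005
```

Run:
```python
from h import *
o=robot.get_obs(); print(o['tool_pos'],o['ee_rot'],o['wrist_force'])
for th in(.22,.1,0,-.1): print(th,move(*push_pose(th,.013)))
```

```text
[0.48874447 0.17334613 0.04020001] [3.14121753e+00 1.97184639e-04 2.87267508e+00] [ 0.54568626 -0.06425753  0.13210407]
0.22 (array([-0.07,  0.02,  0.02]), np.float64(0.006))
0.1 (array([-1.61, -0.06,  0.02]), np.float64(-0.114))
0 (array([-2.9 ,  0.03,  0.02]), np.float64(-0.214))
-0.1 (array([-4.17,  0.23,  0.02]), np.float64(-0.314))
```

Emit:
servo_tool:
  series: "1 -0.1 0 0 -0.01; 1 -0.2 0 0 -0.015; 1 -0.3 0 0 -0.023; 1 -0.3 0 0 -0.023"

```text
time: 14.47
tool_pos: [0.4918, 0.1724, 0.04]
ee_rot: [3.142, 0.0, 2.897]
wrist_force: [-0.4, -0.9, -0.4]
width: 0.0007
```

Emit:
servo_tool:
  series: "1 -0.1 0 0 -0.01; 1 -0.2 0 0 -0.015; 1 -0.3 0 0 -0.023; 1 -0.3 0 0 -0.023"

```text
time: 14.8
tool_pos: [0.4948, 0.1716, 0.0399]
ee_rot: [3.141, 0.0, 2.92]
wrist_force: [0.7, 0.7, 0.4]
width: 0.0007
```

Emit:
servo_tool:
  series: "1 -0.1 0 0 -0.008; 1 -0.2 0 0 -0.016; 1 -0.3 0 0 -0.023; 1 -0.3 0 0 -0.023"

```text
time: 15.13
tool_pos: [0.4978, 0.171, 0.04]
ee_rot: [3.141, 0.0, 2.943]
wrist_force: [0.1, -0.4, 0.0]
width: 0.0003
```

Emit:
servo_tool:
  series: "1 -0.1 0 0 -0.008; 1 -0.2 0 0 -0.016; 1 -0.2 0 0 -0.016"

```text
time: 15.38
tool_pos: [0.4997, 0.1706, 0.04]
ee_rot: [3.141, 0.0, 2.959]
wrist_force: [-0.1, -0.5, 0.3]
width: 0.0005
```

Emit:
servo_tool:
  series: "1 -0.1 0 0 -0.008; 1 -0.2 0 0 -0.016; 1 -0.2 0 0 -0.016"

```text
time: 15.63
tool_pos: [0.5008, 0.1702, 0.04]
ee_rot: [-3.141, -0.002, 2.975]
wrist_force: [-3.7, -0.7, 2.9]
width: 0.0002
```

The roller is met at about x=0.500, with 3.7 N. Going on in 1 mm steps.

Emit:
servo_tool:
  series: "1 -0.1 0 0 -0.008; 1 -0.15 0 0 -0.012; 1 -0.15 0 0 -0.012"

```text
time: 15.88
tool_pos: [0.5014, 0.17, 0.04]
ee_rot: [-3.141, -0.003, 2.987]
wrist_force: [-5.7, -0.3, 3.6]
width: 0.0005
```

Emit:
servo_tool:
  series: "1 -0.1 0 0 -0.008; 1 -0.1 0 0 -0.008; 1 -0.1 0 0 -0.008"

```text
time: 16.13
tool_pos: [0.5021, 0.1697, 0.04]
ee_rot: [-3.141, -0.004, 2.995]
wrist_force: [-6.6, -0.2, 4.3]
width: 0.0005
```

Emit:
servo_tool:
  series: "1 -0.1 0 -0.05 -0.008; 1 -0.1 0 -0.1 -0.008; 1 -0.1 0 -0.1 -0.008"

```text
time: 16.38
tool_pos: [0.5025, 0.1696, 0.04]
ee_rot: [-3.14, -0.005, 3.003]
wrist_force: [-6.1, -0.6, 1.6]
width: 0.0004
```

Emit:
servo_tool:
  series: "1 -0.1 0 0 -0.008; 1 -0.1 0 0 -0.008; 1 -0.1 0 0 -0.008"

```text
time: 16.63
tool_pos: [0.5032, 0.1693, 0.04]
ee_rot: [-3.14, -0.006, 3.011]
wrist_force: [-7.2, -0.5, 1.8]
width: 0.0001
```

Emit:
servo_tool:
  series: "1 -0.1 0 0 -0.008; 1 -0.15 0 0 -0.012; 1 -0.15 0 0 -0.012"

```text
time: 16.88
tool_pos: [0.5044, 0.169, 0.04]
ee_rot: [-3.14, -0.007, 3.023]
wrist_force: [-8.6, -0.6, 3.1]
width: 0.0004
```

Emit:
servo_tool:
  series: "1 -0.1 0 0 -0.008; 1 -0.15 0 -0.05 -0.012; 1 -0.15 0 -0.05 -0.012"

```text
time: 17.13
tool_pos: [0.5054, 0.1687, 0.04]
ee_rot: [-3.139, -0.008, 3.035]
wrist_force: [-8.4, -0.7, 2.1]
width: 0.0002
```

Emit:
servo_tool:
  series: "1 -0.1 0 0 -0.008; 1 -0.15 0 -0.05 -0.012; 1 -0.15 0 -0.05 -0.012"

```text
time: 17.38
tool_pos: [0.5064, 0.1684, 0.0401]
ee_rot: [-3.139, -0.009, 3.047]
wrist_force: [-8.8, -1.2, 1.3]
width: 0.0006
```

Emit:
servo_tool:
  series: "1 -0.1 0 0 -0.008; 1 -0.15 0 -0.05 -0.012; 1 -0.15 0 -0.05 -0.012"

```text
time: 17.63
tool_pos: [0.5073, 0.1681, 0.0401]
ee_rot: [-3.139, -0.011, 3.059]
wrist_force: [-9.4, -1.8, -0.5]
width: 0.0006
```

Emit:
servo_tool:
  series: "1 -0.1 0 0 -0.008; 1 -0.15 0 0 -0.012; 1 -0.15 0 0 -0.012"

```text
time: 17.88
tool_pos: [0.5085, 0.1677, 0.0401]
ee_rot: [-3.138, -0.011, 3.071]
wrist_force: [-10.2, -2.6, 0.5]
width: 0.0003
```

Emit:
servo_tool:
  series: "1 -0.1 0 0 -0.008; 1 -0.1 0 0 -0.008; 1 -0.1 0 0 -0.008"

```text
time: 18.13
tool_pos: [0.5125, 0.1681, 0.0409]
ee_rot: [-3.14, -0.004, 3.079]
wrist_force: [-2.7, -0.5, -0.8]
width: 0.0003
```

The force dropped with a 4 mm jump, so it has snapped. Letting it settle, then nudging.

Emit:
servo_tool:
  series: "1 0 0 0 0; 1 -0.05 0 0 0; 1 -0.1 0 0 0; 1 -0.1 0 0 0"

```text
time: 18.47
tool_pos: [0.5153, 0.1687, 0.0425]
ee_rot: [3.141, -0.0, 3.079]
wrist_force: [-2.6, -0.3, -1.4]
width: 0.0002
```

Emit:
servo_tool:
  series: "1 -0.05 0 0 0; 1 -0.1 0 0 0; 1 -0.1 0 0 0; 1 -0.1 0 0 0"

```text
time: 18.8
tool_pos: [0.5163, 0.1687, 0.0425]
ee_rot: [3.141, -0.0, 3.079]
wrist_force: [-4.5, 1.2, -1.0]
width: 0.0001
```

Run:
```python
from h import *
q,d=snapshot('side'); o=robot.get_obs(); print(o['tool_pos'],o['wrist_force'])
cv2.imwrite('pics/shut.png',cv2.resize(q[190:310,170:320],(750,600),interpolation=cv2.INTER_CUBIC)[...,::-1])
```

```text
[0.51632697 0.16869479 0.04250864] [-3.20107585  0.53186992 -1.66317457]
```

View pics/shut.png

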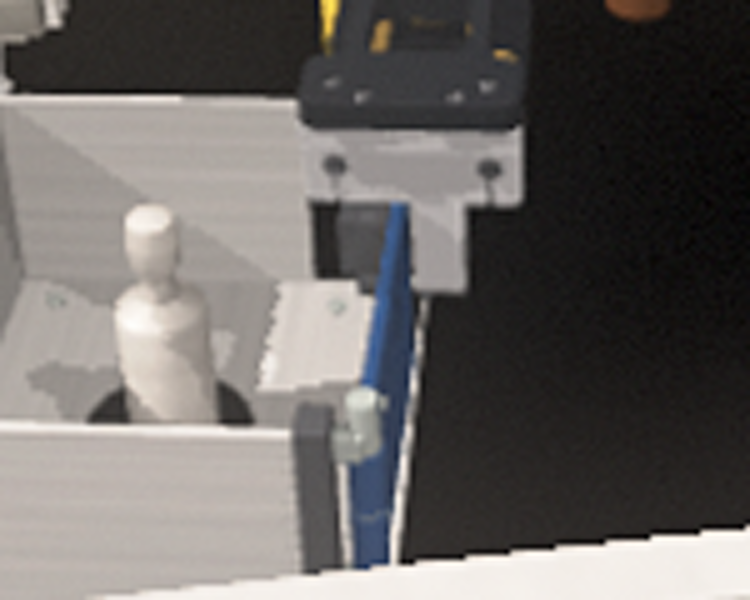

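The gate looks nearly square and the weight is upright. The force is rising only gently, so I'm pressing on to feel the buffer and the stop, staying well under 16 N.

Emit:
servo_tool:
  series: "1 -0.05 0 0 0; 1 -0.1 0 0 0; 1 -0.1 0 0 0; 1 -0.1 0 0 0"

```text
time: 19.18
tool_pos: [0.5165, 0.1686, 0.0425]
ee_rot: [3.141, -0.002, 3.079]
wrist_force: [-5.3, 0.4, 0.6]
width: 0.0004
```

Emit:
servo_tool:
  series: "1 -0.05 0 0 0; 1 -0.1 0 0 0; 1 -0.1 0 0 0; 1 -0.1 0 0 0"

```text
time: 19.52
tool_pos: [0.5165, 0.1686, 0.0425]
ee_rot: [-3.142, -0.004, 3.079]
wrist_force: [-8.1, 1.2, 3.0]
width: 0.0005
```

The gate is firm on the hard stop at x=0.5165, so it's fully home. Backing off gently.

Emit:
servo_tool:
  series: "1 0.1 0 0 0; 1 0.2 0 0 0; 1 0.3 0 0 0; 1 0.4 0 0 0; 1 0.5 0 0 0; 1 0.7 0 0 0; 1 1 0 0 0; 1 1.5 0 0 0; 1 2.5 0 0 0; 1 4 0 0 0; 1 6 0 0 0; 1 8 0 0 0; 1 8 0 -3 0; 1 8 0 -7 0; 1 8 0 -11 0; 1 9 0 -15 0; 1 11 0 -16 0; 1 11 0 -16 0; 1 11 0 -16 0"

```text
time: 21.1
tool_pos: [0.4083, 0.1755, 0.2033]
ee_rot: [3.141, 0.003, 3.08]
wrist_force: [0.1, -0.1, 0.4]
width: 0.0004
```

Run:
```python
from h import *
q,d=snapshot('side');p,dt=snapshot('top'); o=robot.get_obs(); print(o['tool_pos'],o['wrist_force'],o['time'])
Q=cloud('side',d)
hsv=cv2.cvtColor(q,cv2.COLOR_RGB2HSV); b=(cv2.inRange(hsv,(100,100,40),(125,255,255))>0)
g=Q[b&(Q[...,2]>.02)&(Q[...,2]<.1)&(Q[...,1]<.31)&(Q[...,1]>.1)&(Q[...,0]>.45)&(Q[...,0]<.6)]; l=cv2.fitLine(g[:,:2].astype(np.float32),cv2.DIST_HUBER,0,.01,.01).ravel(); print(len(g),l,np.arctan2(-l[0]*np.sign(-l[1]),abs(l[1]))-BAY)
m=(np.hypot(Q[...,0]-.617,Q[...,1]-.2035)<.03)&(Q[...,2]>.04)&(Q[...,2]<.12); k=Q[m]; print(k.min(0),k.max(0))
cv2.imwrite('pics/final.png',np.hstack([cv2.resize(q[180:310,150:280],(400,400)),cv2.resize(p[110:210,100:220],(400,400))])[...,::-1])
```

```text
[0.4078382  0.17505089 0.20075438] [0.76390525 0.16828102 0.32939659] 21.2
406 [0.08641118 0.99625957 0.5320297  0.25018537] 0.03201908
[0.59836767 0.18805344 0.04027883] [0.63075963 0.2198377  0.10535781]
```

View pics/final.png

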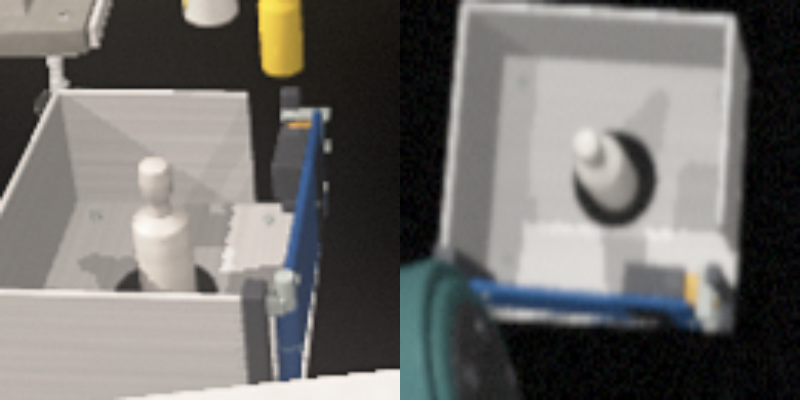

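The gate stands at about 0.03 rad after release, matching the 0.12 rad where it met the roller less 0.105. The brass tongue shows out past the gate's edge at the roller (top crop (692,288)), and the weight is upright on the pad. The arm is clear of everything, so I'm handing in.

```bash
python3 -c "
from h import *
print(robot.close_job())"
```

```text
the job is handed in; nothing more can be done
None
```

The weight is standing on the pad and the gate is shut. I handed the job in at about 21 s of the 72 s allowed; no verdict came back.

**Weight:** I picked the grey-white one, not the yellow or brown look-alike. It was lowered until contact with the pad was felt, then released. The last depth check puts its axis at about (0.615, 0.204), within about 5 mm of the pad's centre, upright with its top at about 105 mm.

**Gate:** I swept it shut and met the roller at about 0.12 rad. The largest push at the readings between steps was about 10.5 N, against the 16 N limit. The force then fell to 2.7 N with a 4 mm jump, and I pressed on to the hard stop at about 8 to 9 N.

**Last checks:**
- **Latch:** After I backed off, the gate measured about 0.03 rad and the brass tongue showed out beside the roller. The angle fits the latched position. The tongue and buffer travel were seen and inferred, not read directly.
- **Bottle and ring:** Neither was approached, and both were where they started when last fully in view, just after lifting the weight. I did not measure them again at the end.
- **Disagreement:** The pad's centre differed by about 5 mm between the direct image measurement and the bay-wall fit. I used a point in between, well inside the 20 mm tolerance.

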